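# Clamp the agate slab under the twist-lock hold-down rod

## Task

Clamp the wedge-cut agate slab with the hold-down stand standing over it: twist the rod's T-handle anticlockwise to unlock it, slide the rod down until its sprung rubber foot bears on the slab with about 7 N, then twist the handle back clockwise until it is fully locked, and let go with the slab still held at that light pressure. The agate cracks easily, so never press hard on it; do not shift it, and leave the other things on the shelf where they are.

Things in the scene. Friction and masses are not known exactly. Their poses are not given: they have to be found in the camera images.
- stand: Hold-down stand, fixed to the shelf: grey base plate 210 x 160 x 12 mm, a 24 x 30 mm column 190 mm tall at its edge 90 mm towards its own -x, a short arm from the column, and at the arm's end an upright dark sleeve (47 mm across, from 130 to 186 mm above the shelf). Origin: on the shelf, on the vertical axis of the sleeve and rod; z up.
- tbar (a joint): Turn of the T-handle relative to the sleeve, rad: 0 fully locked (clockwise stop), growing anticlockwise as seen from above, stop at 1.3; the lock lets go completely above about 1.05 and grips progressively below that (under 0.25 is locked). It stays where it is left. Turning takes up to about 0.3 N m.
- handle (a point): Centre of the black T-handle's cross bar on top of the rod: bar 64 mm long along this frame's y, 22 mm thick along its x, 24 mm tall along z (12 mm above and below this point); z up, on the rod's axis. It is 312 mm above the shelf when the rod is fully raised and goes down and turns with the rod. Below the bar is the tube. Between the fully lowered bar and the top of the sleeve are still 29 mm.
- rod: Telescoping rod, 19 mm steel tube through the sleeve, T-handle on top, rubber foot below. Origin on its axis, 100 mm above the shelf when fully raised; slides down up to 85 mm (starts 0 to 20 mm down). Unlocked: friction about 5 N either way, weight about 2.5 N, so it stays put and takes 2.5 N of push moving down, 7.5 N of pull moving up; at rest the push can read off by that friction. Locked: takes 15 to 30 N.
- foot_rest (a point): The same point on the rod: where the lowest point of its foot is while nothing presses on it. The foot is black rubber, round, 24 mm across, domed underneath. It is sprung: it yields up into the rod by 1 mm for each 3 N, 8 mm at most (this point does not show that). It does not turn with the handle.
- slab: Loose wedge-cut piece of brown banded agate, 90 x 70 mm, about 0.35 kg, lying on the stand's base plate under the foot. Its sawn top slopes from one edge to the other and is anywhere from 12 to 28 mm above its underside, so the height under the foot has to be found by touch. Origin: centre of the underside; z up. The foot bears well inside the edge wherever the slab lies at the start.
- vial: Bystander: cork-topped glass vial, 24 mm across, 62 mm tall, standing; origin at the centre of its underside.
- scoop: Bystander: stainless measuring scoop, cup 48 mm across and 26 mm tall, with a flat 85 mm handle towards its own -x; origin under the cup's centre.
- tub: Bystander: sealed teal grit tub with a white lid, 120 mm across, 111 mm tall; origin at the centre of its underside.
- slice: Bystander: thin round agate slice, 84 mm across, 8 mm thick, lying flat; origin at the centre of its underside.
- jar: Bystander: clear plastic jar with a steel lid, 68 mm across, 85 mm tall; origin at the centre of its underside.
- brush: Bystander: cleaning brush lying on the shelf; origin at its underside, handle towards its own -x.

How it is judged:
By the outcome, as a careful person would: the job done as asked, in the order asked, and still so for the second after the job is handed in, with the robot touching nothing.
It also fails if it takes over 48 s, if anything falls off the work surface, if the arm or the gripper's body presses on something with over 40 N, if the wrist force passes 120 N, or if a joint passes its speed limit or range.

## Robot

A 6-joint arm with a two-finger parallel gripper is mounted at the origin on the work surface. World frame = base frame: x ahead of the robot, y to its left, z up, the work surface at z = 0. Lengths are in m, angles in degrees, forces in N, time in s.
With the tool pointing down it reaches from about 0.4 to 0.825 m from the base axis. Payload 7 kg.
Tool frame: the origin (TCP) lies between the finger pads; the fingertips stand ctrl.tip_extent ahead of it and the grasp point (between the pads) lies 2 mm behind it (ctrl.tip_extent is the distance from the TCP to the fingertips, in m); z points along the fingers, y is the direction in which the jaws open and shut (so a half turn about z gives the same grasp; the last joint's range is limited). The gripper opens to 88 mm and grips with 3 to 60 N. Pads are 19 mm wide; open, the fingers measure 130 mm over their backs; the gripper's body (78 mm by 193 mm) begins 47 mm behind the grasp point.
Start: joints at [-57.577, 20.546, 0.682, 0, -70.136, -16.507], TCP at [0.185, -0.649, 0.244] pointing down, gripper open.
Joint ranges: [-176.03, 176.03], [-82.01, 121.73], [-58.28, 71.71], [-173.87, 95.51], [-174.79, -0.11], [-173.66, 173.66]. Speed limits (degrees/s): [136.94, 136.94, 172.46, 180, 180, 180].

## Interface

Orientations are given as [roll, pitch, yaw] about the fixed x, y, z axes, in that order (R = Rz(yaw) Ry(pitch) Rx(roll)).
In Python, from plant import ctrl gives the robot as it stands.
- The arm moves only by the shell command python3 -m handwheel 'ROWS' [OPENING]. ROWS is JSON, a list of rows, each a list of 6 numbers: the shift along the tool's x, y, z in m, then the turn, a rotation vector about the tool's x, y, z in rad. In form: [[dx, dy, dz, ax, ay, az], ...]. A call has 1 to 8 rows; each row is the pose to reach, as a shift and turn from the pose commanded when the call began, along the tool's axes at that moment; what a row does not reach only later rows make up. A row lasts 1/8 s, in which the tool goes at most 62.5 mm and 10.7 degrees, less where a joint would pass 70% of its speed; a pose out of reach is approached as far as the arm can. A call with a gripper value outside its range is refused whole. OPENING is the closure, from -1 (fully open) to 1 (shut), so that 0 is half open, set as the call begins (- or left out, the last holds). The fingers move at their own pace and stop on an object; the grip force is fixed at half the most. Time passes only in rows, so rows that repeat a pose let the fingers close. It gives the time, the measured TCP pose, the force and the opening at its end, in the units of the state.
- ctrl.get_obs(): the state, without advancing time (a new reading comes with each control period).
- ctrl.snapshot(name): name is "scene" or "top" or "wrist"; returns a dict with "img" (384x512x3 uint8, blue, green, red), "fx", "fy", "cx", "cy" (pixels), "R" (3x3) and "t" (3): a world point X has camera coordinates R X + t. Camera axes: x right, y down, z forward; pixel columns grow to the right and rows downward; lengths in m; the calibration is good to about 2 mm. A picture is of the moment at which its call begins. There is no depth.
- ctrl.close_job(): hands the job in, once; it reports no verdict.
The state is a dict: "clock": time; "joint_pos": joint angles; "qvel": joint speeds; "tau": joint torques, N m; "tool_pos": TCP position; "orientation": TCP orientation; "force": force on the tool from outside, world axes, zero at the start; "moment": the same for the moment, N m; "opening": finger opening in m.
Only numpy, scipy, OpenCV 4.12 (cv2) and the standard library are available. Lean on these libraries where they do the work, as an engineer would, in place of code of your own. Each camera call takes 0.05 s, during which the arm holds its last target.

## Working session

There is one attempt and no reset: what is moved stays moved. The work goes in short steps, Python scripts to look and compute and a shell command to move; the robot and the scene stay as the last step left them, time stands still between calls to the robot, and variables do not carry over. Pictures are saved under pics/ and viewed, and the job is handed in when it is done.

```bash
ls; mkdir -p pics; python3 - <<'E'
from plant import ctrl
import cv2
for n in ("scene","top","wrist"):
    s=ctrl.snapshot(n); cv2.imwrite(f"pics/{n}0.png",s["img"]); print(n,s["fx"],s["cx"],s["cy"],s["R"],s["t"])
o=ctrl.get_obs(); print(o, ctrl.tip_extent)
E
```

```text
pics
scene 470.5789509155549 257.8423134208479 190.0039766214849 [[-0.69875089  0.71524556 -0.01307589]
 [ 0.45175481  0.42701642 -0.78331001]
 [-0.55467539 -0.55324566 -0.62149373]] [ 0.50837985 -0.06863875  1.75009897]
top 388.6888466088752 255.66350920474542 195.6641285343984 [[ 0.00978868 -0.99993748  0.0054045 ]
 [-0.99776437 -0.01012445 -0.06605871]
 [ 0.06610929 -0.00474579 -0.9978011 ]] [-0.11859729  0.62428239  1.24009431]
wrist 283.8862343198308 255.70642553456008 193.073519174954 [[-2.74932778e-01  9.61463156e-01  7.53509156e-04]
 [ 9.19644941e-01  2.62745974e-01  2.91920769e-01]
 [ 2.80473083e-01  8.09515489e-02 -9.56442208e-01]] [ 0.67434234 -0.03610935  0.39057567]
{'clock': 0.15, 'joint_pos': array([-5.75759952e+01,  2.05805271e+01,  6.46504036e-01, -1.41986097e-02,
       -7.01357658e+01, -1.65078886e+01]), 'qvel': array([-0.05480433, -0.12702732,  0.28774515,  0.04256273,  0.00878151,
       -0.01888963]), 'tau': array([-3.02579348e-03, -5.83273137e+01,  2.93292421e+01,  7.00110197e+00,
        8.87241651e-03, -1.06548375e-04]), 'tool_pos': array([ 0.18499734, -0.6487978 ,  0.24286113]), 'orientation': array([ 1.79929294e+02, -7.03276113e-03, -1.64088712e+02]), 'force': array([ 0.07883106, -0.05608489, -0.12375264]), 'moment': array([ 0.0144311 , -0.09398277,  0.02999854]), 'opening': 0.08765980041032179} 0.017
```

View pics/scene0.png

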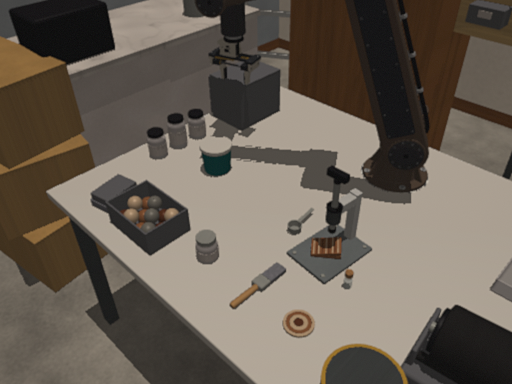

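View pics/top0.png

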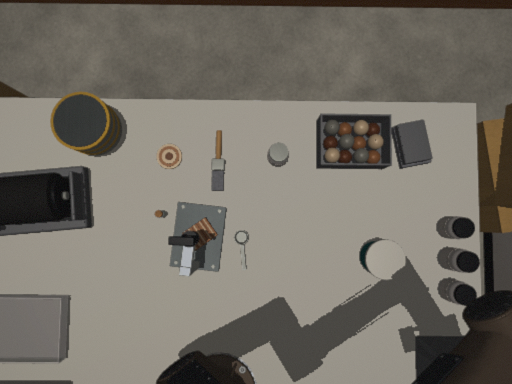

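The scene view shows the stand near (330,235) with the T-bar at (338,175). In the top view the bar is at (184,240) and the column foot at about (186,265). I'll zoom in on both.

```bash
python3 - <<'E'
import cv2,numpy as np
a=cv2.imread("pics/scene0.png")[150:290,270:390]; b=cv2.imread("pics/top0.png")[195:285,140:260]
a=cv2.resize(a,None,fx=4,fy=4,interpolation=cv2.INTER_CUBIC)
b=cv2.resize(b,None,fx=6,fy=6,interpolation=cv2.INTER_CUBIC)
f=lambda x:np.clip(255*(x/255.)**.6,0,255).astype('uint8')
cv2.imwrite("pics/c1.png",f(a));cv2.imwrite("pics/c2.png",f(b))
E
```

```text
(no output)
```

View pics/c1.png

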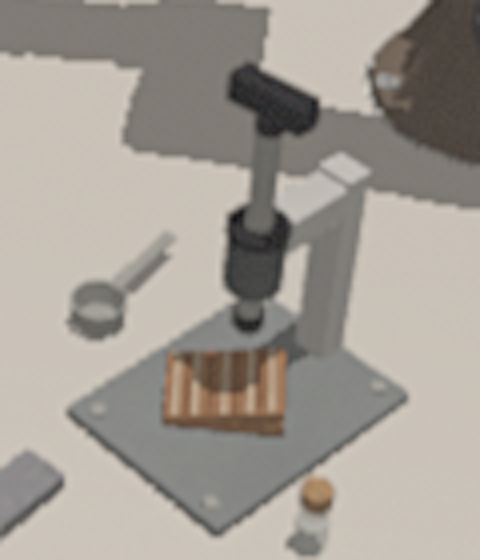

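View pics/c2.png

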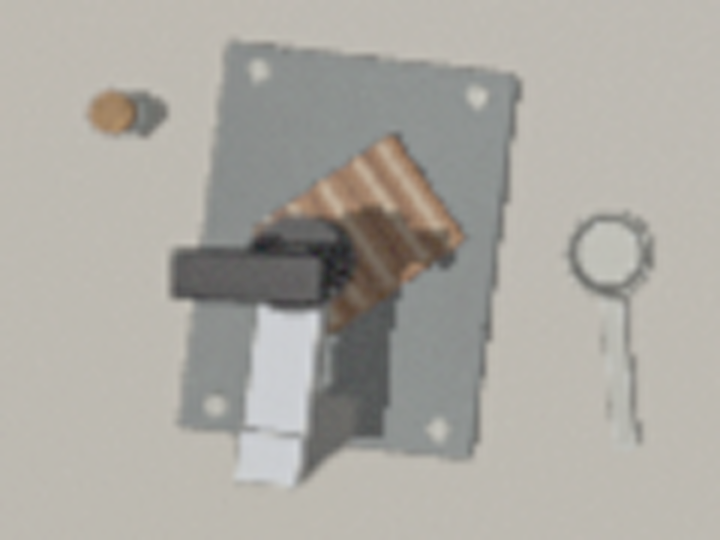

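```bash
cat > h.py <<'E'
import numpy as np
from plant import ctrl
def ray(s,uv):
    R=np.array(s["R"]);t=np.array(s["t"])
    d=R.T@np.array([(uv[0]-s["cx"])/s["fx"],(uv[1]-s["cy"])/s["fy"],1]); return -R.T@t,d/np.linalg.norm(d)
def tri(*prs):
    A=np.zeros((3,3));b=np.zeros(3)
    for o,d in prs:
        P=np.eye(3)-np.outer(d,d);A+=P;b+=P@o
    X=np.linalg.solve(A,b); return X,[np.linalg.norm((np.eye(3)-np.outer(d,d))@(X-o)) for o,d in prs]
def plane(s,uv,z):
    o,d=ray(s,uv); return o+d*(z-o[2])/d[2]
def proj(s,X):
    c=np.array(s["R"])@X+s["t"]; return s["fx"]*c[0]/c[2]+s["cx"],s["fy"]*c[1]/c[2]+s["cy"]
E
python3 - <<'E'
from h import *
S=ctrl.snapshot("scene");T=ctrl.snapshot("top")
s=lambda x,y:(270+x/4-.375,150+y/4-.375)
t=lambda x,y:(140+x/6-.42,195+y/6-.42)
print("bar top ctr",tri(ray(S,s(278,90)),ray(T,t(248,273))))
for c in [(230,42),(520,75),(472,458),(180,428)]: print(plane(T,t(*c),.012))
for c in [(222,310)]: pass
for c in [(66,410),(218,534),(407,397)]: print('S',plane(S,s(*c),.012))
print("bar ends",[plane(T,t(*c),.31) for c in ((172,273),(323,275))])
print("column top",plane(T,t(268,458),.19), "plan col S",plane(S,s(345,165),.19))
print("sleeve top S",plane(S,s(259,222),.186))
E
```

```text
bar top ctr (array([0.49281328, 0.07615873, 0.29854139]), [np.float64(0.0011449843576312889), np.float64(0.0011449843576312073)])
[0.60412389 0.14090844 0.012     ]
[ 0.58776093 -0.01688635  0.012     ]
[0.38164336 0.00585393 0.012     ]
[0.3961687  0.16297861 0.012     ]
S [ 0.59580143 -0.00939535  0.012     ]
S [0.61205996 0.14762568 0.012     ]
S [0.4079848  0.16812568 0.012     ]
bar ends [array([0.49381582, 0.10448227, 0.31      ]), array([0.49358805, 0.04217396, 0.31      ])]
column top [0.40331906 0.08422718 0.19      ] plan col S [0.40617574 0.08545826 0.19      ]
sleeve top S [0.49581844 0.07650748 0.186     ]
```

```bash
cat >> h.py <<'E'
from scipy.spatial.transform import Rotation as Ro
def rel(X,yaw):
    o=ctrl.get_obs(); Rt=Ro.from_euler('xyz',o["orientation"],degrees=True)
    Rg=Ro.from_euler('xyz',[180,0,yaw],degrees=True)
    return np.round(Rt.inv().apply(np.array(X)-o["tool_pos"]),4),np.round((Rt.inv()*Rg).as_rotvec(),4)
E
python3 - <<'E'
from h import *
print(rel([.40,-.30,.36],-127)); print(rel([.49,.076,.42],-90))
E
```

```text
(array([-0.3024,  0.2767, -0.1167]), array([ 8.000e-04,  2.000e-04, -6.472e-01]))
(array([-0.492 ,  0.6136, -0.1765]), array([ 7.000e-04,  4.000e-04, -1.293e+00]))
```

```bash
python3 -m handwheel '[[-0.03,0.02,-0.03,0,0,-0.06],[-0.07,0.055,-0.06,0,0,-0.15],[-0.11,0.095,-0.085,0,0,-0.25],[-0.15,0.135,-0.1,0,0,-0.35],[-0.19,0.175,-0.11,0,0,-0.45],[-0.23,0.21,-0.115,0,0,-0.55],[-0.27,0.245,-0.117,0,0,-0.62],[-0.3,0.277,-0.117,0,0,-0.647]]' -1; python3 - <<'E'
from h import *
print(rel([.48,.076,.42],-90))
E
```

```text
clock: 1.25
tool_pos: [0.3984, -0.2987, 0.3609]
orientation: [-180.0, 0.0, -126.9]
force: [1.2, -0.2, -0.5]
opening: 0.0876
(array([-0.3487,  0.1597, -0.0591]), array([-8.000e-04,  2.000e-04, -6.438e-01]))
```

```bash
python3 -m handwheel '[[-0.04,0.02,-0.01,0,0,-0.07],[-0.09,0.04,-0.03,0,0,-0.16],[-0.14,0.06,-0.05,0,0,-0.26],[-0.19,0.085,-0.059,0,0,-0.36],[-0.24,0.11,-0.059,0,0,-0.46],[-0.29,0.13,-0.059,0,0,-0.56],[-0.33,0.15,-0.059,0,0,-0.62],[-0.349,0.16,-0.059,0,0,-0.644]]'; python3 - <<'E'
from h import *
import cv2
s=ctrl.snapshot("wrist"); cv2.imwrite("pics/w1.png",s["img"]); t=ctrl.snapshot("scene"); cv2.imwrite("pics/s1.png",t["img"])
print(ctrl.get_obs()["tool_pos"],proj(s,np.array([.494,.0758,.302])),proj(s,np.array([.494,.0758,.012])))
E
```

```text
clock: 2.25
tool_pos: [0.48, 0.0766, 0.4193]
orientation: [180.0, -0.0, -89.9]
force: [-1.1, -0.8, 0.1]
opening: 0.0882
[0.48007848 0.07605477 0.41910495] (np.float64(241.0488173503915), np.float64(192.71490014053717)) (np.float64(248.54335620213922), np.float64(149.14334159540323))
```

View pics/w1.png

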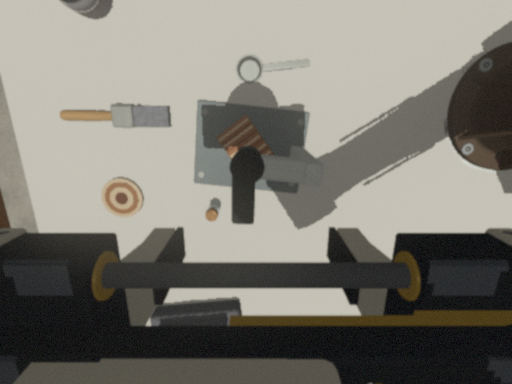

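```bash
python3 - <<'E'
from h import *
import cv2
s=ctrl.snapshot("wrist"); a=s["img"][130:240,190:310]
a=cv2.resize(a,None,fx=5,fy=5,interpolation=cv2.INTER_CUBIC)
cv2.imwrite("pics/w1c.png",np.clip(255*(a/255.)**.45,0,255).astype('uint8'))
R=s["R"];print(-R.T@s["t"])
for z in (.28,.304):
  for y in (.0438,.0758,.1078): print(z,y,proj(s,np.array([.494,y,z])))
E
```

```text
[ 0.48019337 -0.00279204  0.55999001]
0.28 0.0438 (np.float64(241.75929896769327), np.float64(155.95752268119182))
0.28 0.0758 (np.float64(242.17127299231524), np.float64(187.04160280028833))
0.28 0.1078 (np.float64(242.55771097845766), np.float64(216.19894914836635))
0.304 0.0438 (np.float64(240.5173265818378), np.float64(160.31975188213974))
0.304 0.0758 (np.float64(241.00776016008484), np.float64(193.91807540233265))
0.304 0.1078 (np.float64(241.4652749066586), np.float64(225.26121574274165))
```

View pics/w1c.png

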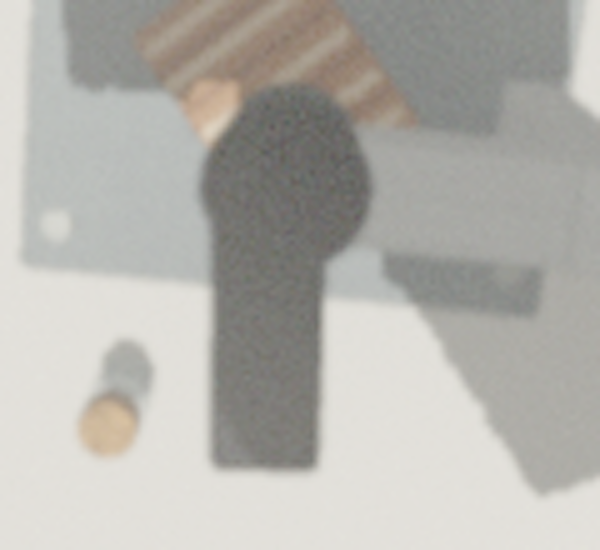

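```bash
python3 -m handwheel '[[0.001,-0.013,0.01,0,0,0.017],[0.001,-0.013,0.04,0,0,0.017],[0.001,-0.013,0.07,0,0,0.017],[0.001,-0.013,0.1,0,0,0.017],[0.001,-0.013,0.12,0,0,0.017],[0.001,-0.013,0.13,0,0,0.017],[0.001,-0.013,0.132,0,0,0.017],[0.001,-0.013,0.132,0,0,0.017]]'; python3 - <<'E'
from h import *
import cv2
s=ctrl.snapshot("wrist"); cv2.imwrite("pics/w2.png",s["img"]); t=ctrl.snapshot("scene"); cv2.imwrite("pics/s2.png",cv2.resize(t["img"][100:240,260:420],None,fx=5,fy=4.2))
print(ctrl.get_obs()["tool_pos"],ctrl.get_obs()["force"])
E
```

```text
clock: 3.4
tool_pos: [0.4934, 0.0733, 0.2882]
orientation: [-179.9, 0.0, -91.1]
force: [-0.8, -0.6, -0.1]
opening: 0.0876
[0.49338445 0.07352664 0.28833864] [ 0.59834915 -0.72699819 -0.58363969]
```

View pics/w2.png

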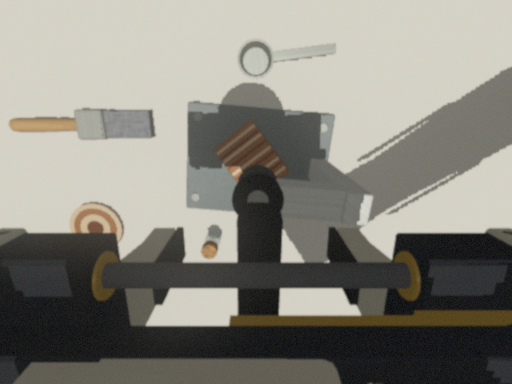

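View pics/s2.png

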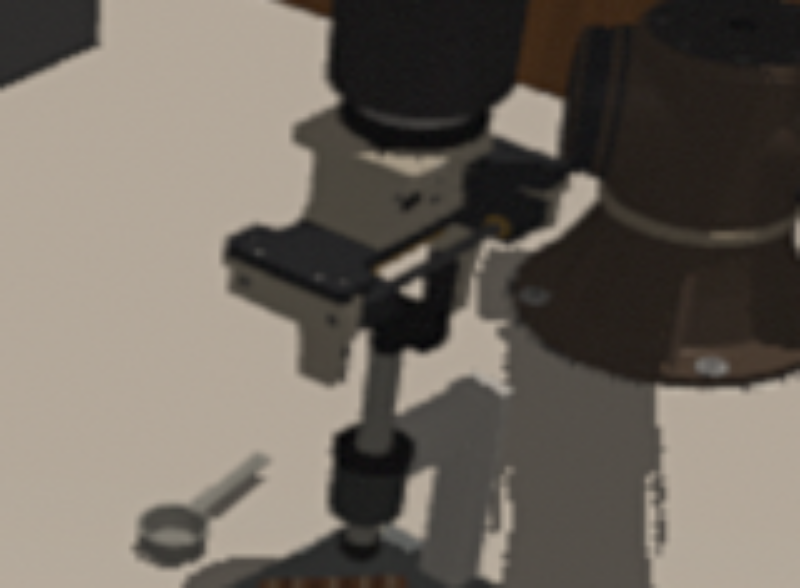

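The wrist view shows the bar, centred near (260,270), between the two fingers. The scene view shows it sitting at finger height, with the tips just below its underside. I'll close on it.

```bash
python3 -m handwheel '[[-0.001,0,0,0,0,0],[-0.001,0,0,0,0,0],[-0.001,0,0,0,0,0],[-0.001,0,0,0,0,0],[-0.001,0,0,0,0,0],[-0.001,0,0,0,0,0],[-0.001,0,0,0,0,0],[-0.001,0,0,0,0,0]]' 1; python3 - <<'E'
from h import *
import cv2
o=ctrl.get_obs();print(o)
s=ctrl.snapshot("wrist"); cv2.imwrite("pics/w3.png",s["img"])
E
```

```text
clock: 4.5
tool_pos: [0.4935, 0.0746, 0.2877]
orientation: [-179.9, 0.0, -91.1]
force: [3.8, 0.1, -1.3]
opening: 0.0221
{'clock': 4.5, 'joint_pos': array([ 3.12136936e+01,  2.11160846e+00, -1.69422781e+01,  2.62145076e-02,
       -7.08931998e+01, -3.23081015e+01]), 'qvel': array([-0.041299  ,  0.04614726, -0.02136215, -0.00233328, -0.13115111,
        0.08587697]), 'tau': array([ 4.03842302e-01, -3.37139082e+01,  2.85729128e+01,  6.45686343e+00,
       -8.12119246e-01,  2.62455078e-02]), 'tool_pos': array([0.49351174, 0.07459566, 0.28768803]), 'orientation': array([-1.79942036e+02,  7.33759117e-03, -9.10858349e+01]), 'force': array([ 3.81387616,  0.06293421, -1.27838545]), 'moment': array([-0.01683499, -0.95704888, -0.0666673 ]), 'opening': 0.02206864050356778}
```

View pics/w3.png

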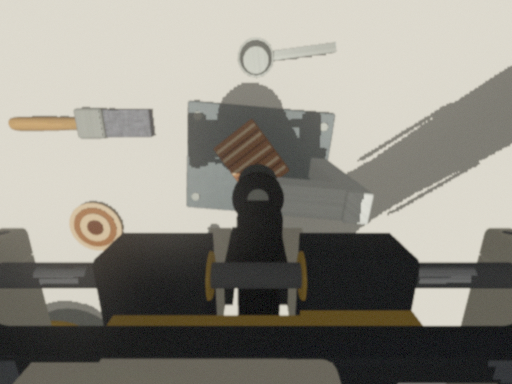

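```bash
python3 -m handwheel '[[0,-0.0005,0,0,0,-0.05],[0,-0.0005,0,0,0,-0.15],[0,-0.0005,0,0,0,-0.25],[0,-0.0005,0,0,0,-0.35],[0,-0.0005,0,0,0,-0.45],[0,-0.0005,0,0,0,-0.55],[0,-0.0005,0,0,0,-0.65],[0,-0.0005,0,0,0,-0.7]]' ; python3 - <<'E'
from h import *
o=ctrl.get_obs();print(o["force"],o["moment"],o["orientation"],o["tool_pos"])
E
```

```text
clock: 5.55
tool_pos: [0.4932, 0.0748, 0.2876]
orientation: [180.0, 0.0, -50.8]
force: [-0.7, 1.7, 1.7]
opening: 0.0219
[-0.72575943  1.70162102  1.68307137] [ 0.55506621  0.54448454 -0.08038273] [ 1.79998374e+02  4.04473354e-02 -5.08445301e+01] [0.49317202 0.0747707  0.28764268]
```

```bash
python3 -m handwheel '[[0,0,0,0,0,-0.1],[0,0,0,0,0,-0.2],[0,0,0,0,0,-0.3],[0,0,0,0,0,-0.4],[0,0,0,0,0,-0.5],[0,0,0,0,0,-0.55],[0,0,0,0,0,-0.55]]' ; python3 - <<'E'
from h import *
import cv2
o=ctrl.get_obs();print(o["force"],o["moment"],o["orientation"],o["tool_pos"])
s=ctrl.snapshot("wrist"); cv2.imwrite("pics/w4.png",s["img"])
s=ctrl.snapshot("scene"); cv2.imwrite("pics/s4.png",cv2.resize(s["img"][120:290,260:420],None,fx=4,fy=3.5))
E
```

```text
clock: 6.42
tool_pos: [0.4931, 0.0746, 0.2877]
orientation: [-180.0, 0.0, -19.5]
force: [-2.3, 1.2, 2.6]
opening: 0.0219
[-2.26939468  1.21500912  2.55578458] [ 0.65373652  0.89164689 -0.7544872 ] [-1.79978135e+02  3.83810771e-02 -1.95498189e+01] [0.49310342 0.07462617 0.28766139]
```

View pics/w4.png

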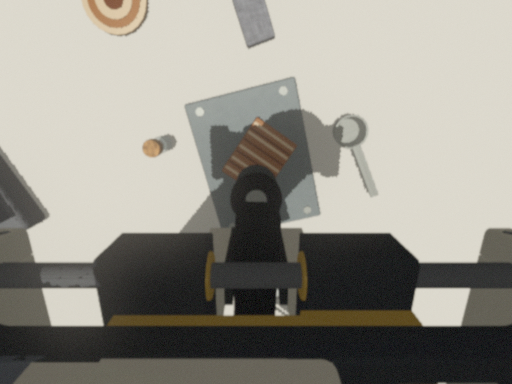

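View pics/s4.png

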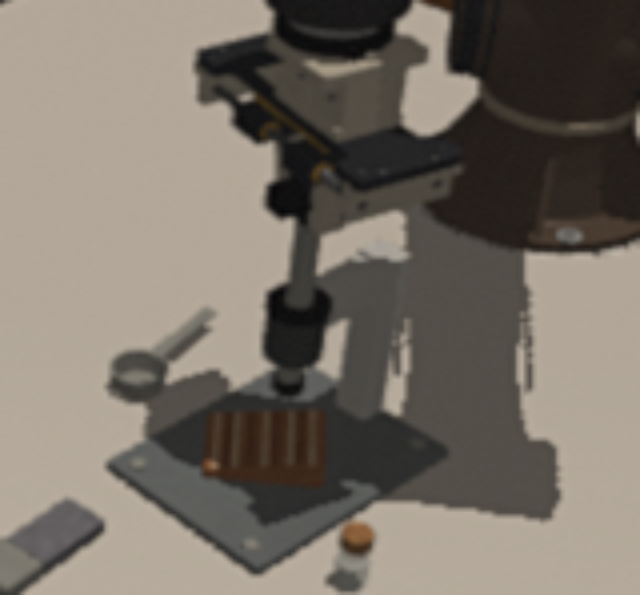

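```bash
python3 -m handwheel '[[0,0,0.001,0,0,0.02],[0,0,0.005,0,0,0.02],[0,0,0.009,0,0,0.02],[0,0,0.013,0,0,0.02],[0,0,0.017,0,0,0.02],[0,0,0.021,0,0,0.02],[0,0,0.025,0,0,0.02],[0,0,0.028,0,0,0.02]]' ; python3 - <<'E'
from h import *
import cv2
o=ctrl.get_obs();print(o["force"],o["moment"],o["orientation"],o["tool_pos"],o["opening"])
s=ctrl.snapshot("scene"); cv2.imwrite("pics/s5.png",cv2.resize(s["img"][120:290,260:420],None,fx=4,fy=3.5))
E
```

```text
clock: 7.52
tool_pos: [0.4934, 0.0745, 0.2593]
orientation: [180.0, 0.0, -20.6]
force: [-2.3, 1.9, 3.0]
opening: 0.0218
[-2.34987261  1.87363128  2.95564599] [ 1.06805495  1.22334341 -0.19981165] [ 1.79995826e+02  6.80491385e-03 -2.06146325e+01] [0.49343162 0.07449572 0.25925322] 0.021841063879958256
```

View pics/s5.png

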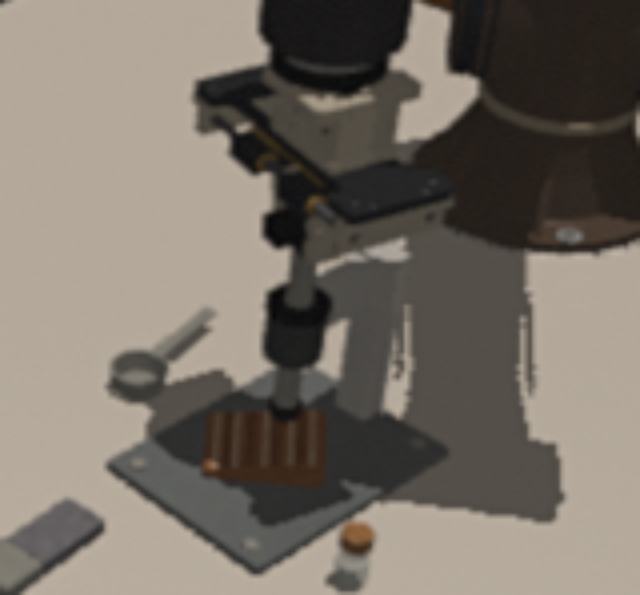

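```bash
python3 - <<'E'
from h import *
s=ctrl.snapshot("scene")
for z in (.03,.04,.05,.06,.07): print(z,proj(s,np.array([.4935,.0755,z])))
E
```

```text
0.03 (np.float64(330.0118561018904), np.float64(244.18975908211513))
0.04 (np.float64(330.2863731454029), np.float64(241.8139038152208))
0.05 (np.float64(330.5633213674538), np.float64(239.41700749287457))
0.06 (np.float64(330.8427332082056), np.float64(236.99878935607398))
0.07 (np.float64(331.12464168754855), np.float64(234.5589636284647))
```

```bash
python3 -m handwheel '[[0,0,0.002,0,0,0],[0,0,0.004,0,0,0],[0,0,0.006,0,0,0],[0,0,0.007,0,0,0]]' ; python3 -m handwheel '[[0,0,0.001,0,0,0],[0,0,0.002,0,0,0]]'; python3 -m handwheel '[[0,0,0.001,0,0,0],[0,0,0.0015,0,0,0]]'
```

```text
clock: 8.12
tool_pos: [0.4935, 0.0745, 0.2525]
orientation: [180.0, -0.0, -20.6]
force: [-2.1, 2.5, 2.5]
opening: 0.0218
clock: 8.38
tool_pos: [0.4935, 0.0745, 0.2505]
orientation: [-180.0, -0.0, -20.6]
force: [-3.3, 2.8, 3.6]
opening: 0.0222
clock: 8.62
tool_pos: [0.4935, 0.0745, 0.249]
orientation: [180.0, 0.0, -20.6]
force: [-2.9, 3.0, 1.8]
opening: 0.0218
```

```bash
python3 -m handwheel '[[0,0,0.0005,0,0,0],[0,0,0.001,0,0,0]]' ; python3 -m handwheel '[[0,0,0.0005,0,0,0],[0,0,0.001,0,0,0]]'
```

```text
clock: 8.88
tool_pos: [0.4935, 0.0745, 0.2481]
orientation: [-180.0, -0.0, -20.6]
force: [-3.2, 2.4, 2.1]
opening: 0.0217
clock: 9.12
tool_pos: [0.4935, 0.0745, 0.247]
orientation: [180.0, -0.0, -20.6]
force: [-2.7, 2.0, 3.4]
opening: 0.0218
```

```bash
python3 -m handwheel '[[0,0,0.0005,0,0,0],[0,0,0.001,0,0,0]]' ; python3 -m handwheel '[[0,0,0.0005,0,0,0],[0,0,0.001,0,0,0]]'
```

```text
clock: 9.38
tool_pos: [0.4935, 0.0745, 0.246]
orientation: [180.0, 0.0, -20.6]
force: [-3.0, 2.8, 2.9]
opening: 0.0219
clock: 9.62
tool_pos: [0.4935, 0.0745, 0.245]
orientation: [-180.0, 0.0, -20.6]
force: [-4.0, 1.7, 3.6]
opening: 0.0215
```

```bash
python3 -m handwheel '[[0,0,0.0005,0,0,0],[0,0,0.001,0,0,0]]' ; python3 -m handwheel '[[0,0,0.0005,0,0,0],[0,0,0.001,0,0,0]]'
```

```text
clock: 9.88
tool_pos: [0.4935, 0.0745, 0.244]
orientation: [180.0, 0.0, -20.6]
force: [-3.0, 2.1, 2.3]
opening: 0.0219
clock: 10.12
tool_pos: [0.4935, 0.0745, 0.243]
orientation: [-180.0, -0.0, -20.6]
force: [-2.5, 2.8, 3.7]
opening: 0.0219
```

```bash
python3 -m handwheel '[[0,0,0.0005,0,0,0],[0,0,0.001,0,0,0]]' ; python3 - <<'E'
from h import *
import cv2
for i in range(4):
    s=ctrl.snapshot("scene"); print(ctrl.get_obs()["force"][2])
cv2.imwrite("pics/s6.png",cv2.resize(s["img"][190:290,280:390],None,fx=6,fy=5,interpolation=cv2.INTER_CUBIC))
E
```

```text
clock: 10.38
tool_pos: [0.4935, 0.0745, 0.242]
orientation: [180.0, 0.0, -20.6]
force: [-3.4, 2.5, 3.0]
opening: 0.0218
1.7140550693611263
2.0162578327754286
1.2721090919882951
1.1199036030299432
```

View pics/s6.png

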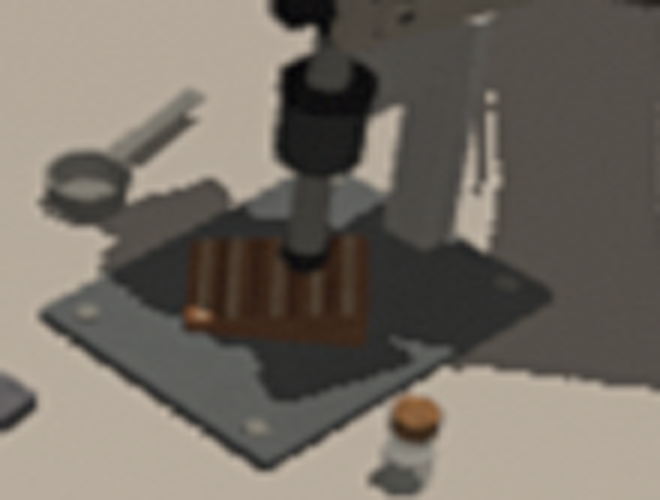

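The foot, around (302,265) in the crop, is still clear of the slab, and the push reads about 3 N while moving. I'll keep stepping 1 mm at a time.

```bash
python3 -m handwheel '[[0,0,0.0005,0,0,0],[0,0,0.001,0,0,0]]' ; python3 -m handwheel '[[0,0,0.0005,0,0,0],[0,0,0.001,0,0,0]]'
```

```text
clock: 10.82
tool_pos: [0.4935, 0.0745, 0.2411]
orientation: [-180.0, -0.0, -20.6]
force: [-3.0, 2.6, 2.0]
opening: 0.0221
clock: 11.08
tool_pos: [0.4935, 0.0745, 0.2401]
orientation: [-180.0, -0.0, -20.6]
force: [-3.2, 2.8, 2.7]
opening: 0.0218
```

```bash
python3 -m handwheel '[[0,0,0.0005,0,0,0],[0,0,0.001,0,0,0]]' ; python3 -m handwheel '[[0,0,0.0005,0,0,0],[0,0,0.001,0,0,0]]'
```

```text
clock: 11.32
tool_pos: [0.4935, 0.0745, 0.239]
orientation: [-180.0, -0.0, -20.6]
force: [-3.4, 2.9, 3.7]
opening: 0.0217
clock: 11.58
tool_pos: [0.4936, 0.0745, 0.2383]
orientation: [-180.0, -0.0, -20.6]
force: [-3.0, 2.0, 4.9]
opening: 0.0221
```

```bash
python3 -m handwheel '[[0,0,0.00025,0,0,0],[0,0,0.0005,0,0,0]]'
```

```text
clock: 11.82
tool_pos: [0.4937, 0.0745, 0.2379]
orientation: [-180.0, -0.0, -20.6]
force: [-4.3, 3.0, 5.6]
opening: 0.0223
```

```bash
python3 -m handwheel '[[0,0,0.00025,0,0,0],[0,0,0.0005,0,0,0]]'
```

```text
clock: 12.08
tool_pos: [0.4937, 0.0745, 0.2376]
orientation: [-180.0, -0.0, -20.6]
force: [-4.3, 2.5, 6.0]
opening: 0.0217
```

```bash
python3 -m handwheel '[[0,0,0.00025,0,0,0],[0,0,0.0005,0,0,0]]'
```

```text
clock: 12.32
tool_pos: [0.4938, 0.0745, 0.2372]
orientation: [-180.0, -0.1, -20.6]
force: [-4.2, 2.3, 8.5]
opening: 0.0219
```

```bash
python3 -m handwheel '[[0,0,0.00025,0,0,0],[0,0,0.0005,0,0,0]]'
```

```text
clock: 12.58
tool_pos: [0.4939, 0.0745, 0.2369]
orientation: [-180.0, -0.1, -20.6]
force: [-4.5, 2.9, 8.7]
opening: 0.0219
```

```bash
python3 -m handwheel '[[0,0,0.0002,0,0,0],[0,0,0.0004,0,0,0]]'; python3 - <<'E'
from h import *
F=[]
for i in range(5):
    s=ctrl.snapshot("scene"); o=ctrl.get_obs();F.append(o["force"][2]);
print(F,o["tool_pos"],o["moment"])
E
```

```text
clock: 12.82
tool_pos: [0.4939, 0.0745, 0.2366]
orientation: [-180.0, -0.1, -20.6]
force: [-5.0, 1.8, 9.3]
opening: 0.022
[np.float64(8.837945776954172), np.float64(9.419327843167133), np.float64(8.794771578336267), np.float64(9.984838283369957), np.float64(9.076436206691733)] [0.49391756 0.07450532 0.23658684] [ 0.97745065  1.92629114 -0.22611972]
```

```bash
python3 -m handwheel '[[0,0,0,0,0,0.05],[0,0,0,0,0,0.13],[0,0,0,0,0,0.21],[0,0,0,0,0,0.29],[0,0,0,0,0,0.37],[0,0,0,0,0,0.45],[0,0,0,0,0,0.52],[0,0,0,0,0,0.55]]'; python3 - <<'E'
from h import *
o=ctrl.get_obs();print(o["tool_pos"],o["force"],o["moment"],o["orientation"])
E
```

```text
clock: 14.08
tool_pos: [0.4938, 0.0743, 0.2366]
orientation: [-180.0, -0.1, -52.2]
force: [-5.1, 1.1, 10.2]
opening: 0.0216
[0.49378569 0.07425157 0.23660799] [-5.06957584  1.12419771 10.20760942] [0.48294206 2.09542312 0.0744982 ] [-1.79973861e+02 -6.32616597e-02 -5.21641254e+01]
```

```bash
python3 -m handwheel '[[0,0,0,0,0,0.05],[0,0,0,0,0,0.13],[0,0,0,0,0,0.21],[0,0,0,0,0,0.29],[0,0,0,0,0,0.37],[0,0,0,0,0,0.45],[0,0,0,0,0,0.55],[0,0,0,0,0,0.6]]'; python3 - <<'E'
from h import *
o=ctrl.get_obs();print(o["tool_pos"],o["force"],o["moment"],o["orientation"])
E
```

```text
clock: 15.08
tool_pos: [0.494, 0.0733, 0.2365]
orientation: [-179.9, -0.1, -86.6]
force: [0.0, -3.7, 8.2]
opening: 0.0218
[0.494      0.07331579 0.23653304] [ 0.04721598 -3.65451289  8.19136978] [-1.06895922  1.10146006  0.10498369] [-1.79947209e+02 -1.34454517e-01 -8.65857266e+01]
```

```bash
python3 -m handwheel '[[0,0,0,0,0,0.04],[0,0,0,0,0,0.08],[0,0,0,0,0,0.1],[0,0,0,0,0,0.1]]'; python3 - <<'E'
from h import *
o=ctrl.get_obs();print(o["tool_pos"],o["force"],o["moment"],o["orientation"])
E
```

```text
clock: 15.58
tool_pos: [0.494, 0.0732, 0.2366]
orientation: [-179.9, -0.1, -92.2]
force: [-1.3, -2.8, 8.3]
opening: 0.0217
[0.49403277 0.07324645 0.23656438] [-1.3149137  -2.81518521  8.3100134 ] [-1.21960531  0.97632901  0.05108085] [-1.79932794e+02 -1.34291130e-01 -9.22024467e+01]
```

```bash
python3 -m handwheel '[[0,0,0,0,0,0.03],[0,0,0,0,0,0.05],[0,0,0,0,0,0.05]]'; python3 - <<'E'
from h import *
o=ctrl.get_obs();print(o["tool_pos"],o["force"],o["moment"],o["orientation"])
E
```

```text
clock: 15.95
tool_pos: [0.494, 0.0731, 0.2365]
orientation: [-179.9, -0.2, -95.1]
force: [-1.2, -5.3, 8.5]
opening: 0.0219
[0.49397373 0.07307241 0.2365443 ] [-1.21521938 -5.29879063  8.45203073] [-1.45446179  0.97633201  0.13636254] [-1.79932216e+02 -1.50498271e-01 -9.50659007e+01]
```

```bash
python3 -m handwheel '[[0,0,0,0,0,0.02],[0,0,0,0,0,0.04],[0,0,0,0,0,0.04]]'; python3 - <<'E'
from h import *
import cv2
o=ctrl.get_obs();print(o["tool_pos"],o["force"],o["moment"],o["orientation"],o["opening"])
s=ctrl.snapshot("wrist"); cv2.imwrite("pics/w7.png",s["img"])
E
```

```text
clock: 16.32
tool_pos: [0.4941, 0.0734, 0.2365]
orientation: [-179.9, -0.1, -97.3]
force: [-0.9, -2.8, 8.8]
opening: 0.0219
[0.4940691  0.07336231 0.23649711] [-0.89224663 -2.80999026  8.76916662] [-1.10083318  0.82332651  0.6528405 ] [-1.79915509e+02 -1.28466814e-01 -9.73023013e+01] 0.021943482595704125
```

View pics/w7.png

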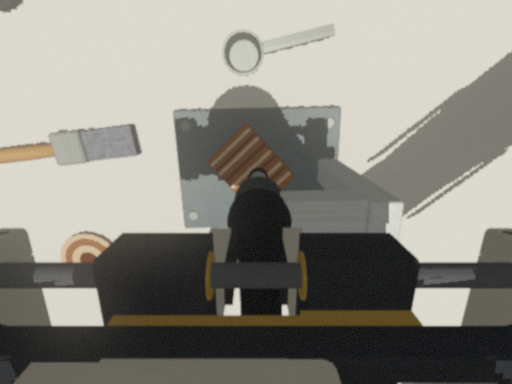

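```bash
python3 -m handwheel '[[0,0,0,0,0,-0.02],[0,0,0,0,0,-0.02],[0,0,0,0,0,-0.02],[0,0,0,0,0,-0.02],[0,0,0,0,0,-0.02],[0,0,0,0,0,-0.02]]' -1; python3 - <<'E'
from h import *
import cv2
o=ctrl.get_obs();print(o["tool_pos"],o["force"],o["moment"],o["orientation"],o["opening"])
s=ctrl.snapshot("wrist"); cv2.imwrite("pics/w8.png",s["img"])
s=ctrl.snapshot("scene"); cv2.imwrite("pics/s8.png",cv2.resize(s["img"][150:290,280:390],None,fx=5,fy=4,interpolation=cv2.INTER_CUBIC))
E
```

```text
clock: 17.12
tool_pos: [0.4935, 0.0745, 0.2357]
orientation: [-180.0, 0.0, -96.2]
force: [-0.1, -0.0, -0.2]
opening: 0.0766
[0.49352357 0.07452949 0.23569445] [-0.09038582 -0.00609928 -0.20835872] [0.00867158 0.10082847 0.00942232] [-1.79994922e+02  1.21399084e-03 -9.62447397e+01] 0.0765699449289943
```

View pics/w8.png

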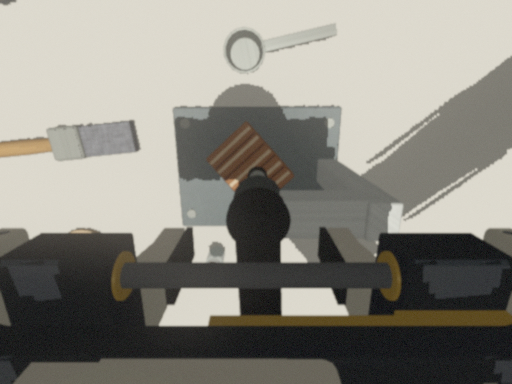

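View pics/s8.png

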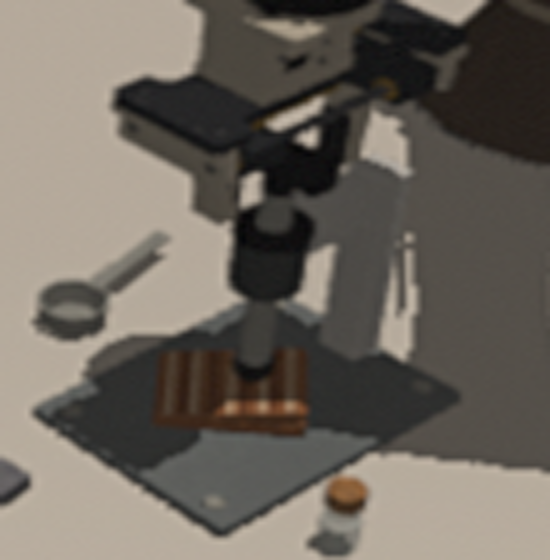

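The fingers are clear of the bar on both sides (gaps at 190–240 and 280–320 in the wrist view) and the wrist force is zero. The foot sits on the slab. I'll retreat straight up.

```bash
python3 -m handwheel '[[0,0,0,0,0,0],[0,0,-0.01,0,0,0],[0,0,-0.03,0,0,0],[0,0,-0.06,0,0,0],[0,0,-0.1,0,0,0],[0,0,-0.14,0,0,0],[0,0,-0.17,0,0,0],[0,0,-0.17,0,0,0]]' ; python3 - <<'E'
from h import *
import cv2
f=lambda x:np.clip(255*(x/255.)**.6,0,255).astype('uint8')
s=ctrl.snapshot("wrist"); cv2.imwrite("pics/w9.png",f(s["img"]))
s=ctrl.snapshot("scene"); cv2.imwrite("pics/s9.png",f(cv2.resize(s["img"][150:290,270:390],None,fx=4,fy=4,interpolation=cv2.INTER_CUBIC)))
print([proj(s,np.array([.4935,.0755,z])) for z in (.238,.24,.25)])
E
```

```text
clock: 18.23
tool_pos: [0.4943, 0.0746, 0.409]
orientation: [-179.7, 0.1, -96.2]
force: [-0.4, 0.3, -0.0]
opening: 0.0878
[(np.float64(336.26789989888755), np.float64(190.0457452357074)), (np.float64(336.33416177630954), np.float64(189.4722703488554)), (np.float64(336.6674027110076), np.float64(186.58817900167838))]
```

View pics/s9.png

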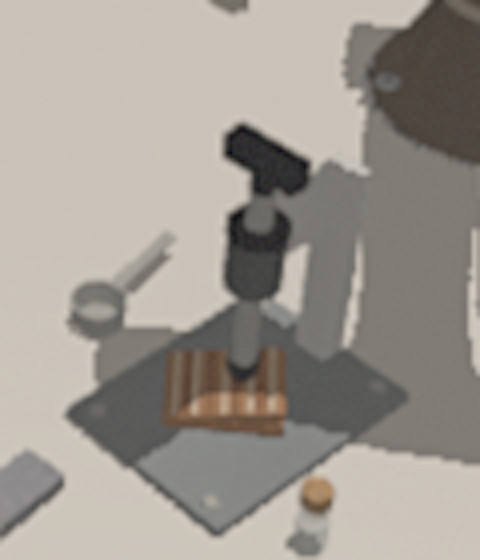

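View pics/w9.png

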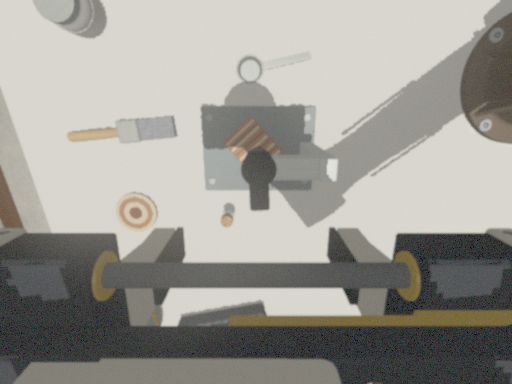

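```bash
python3 - <<'E'
from h import *
print(ctrl.get_obs()["force"],ctrl.close_job())
E
```

```text
the job is handed in; nothing more can be done
[ 0.0391627  -0.95100241 -0.29449287] None
```

The agate slab is clamped and the job is handed in at about 18.3 s. The foot should be pressing on it with about 7 N, but I could not measure that force directly after letting go.

- **Unlock:** I gripped the T-bar and turned it anticlockwise about 72° until it met the stop.
- **Lower:** I slid the rod down in 1 mm steps, then about 0.5 mm steps. The foot touched the slab with the tool at a height of about 0.2389 m. I stopped at 0.2366 m, about 2.3 mm of spring. The push there read about 9.2 N, which is about 6.6 N on the slab after subtracting roughly 2.6 N for moving the rod.
- **Lock:** I turned the handle clockwise about 78° until it met the stop (0.65 N m). The rod height stayed within 0.1 mm while I turned it. The bar ended up square with the stand.
- **Release:** I opened the gripper and backed straight up; the wrist force returned to about zero.

**Last checks:**
- In the scene view the slab's corners are at the same pixels as at the start, and the vial and scoop beside the stand have not moved.
- The bar is still at the height where I locked it.
- The final foot force is inferred from the spring travel and the push reading, and noise in that reading makes it uncertain by about 1 N.
- At the start, the two cameras disagreed by about 8 mm on the base plate's corners. I took the rod's position from the column and bar sightings instead, and the grasp worked.

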